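Lock the loose stud on the dust collector's filter hatch

TASK

The filter hatch of the green bench dust collector is held by two red quarter-turn studs, and one of them is still open: it stands a little higher and its wing lies across the box, not along it. Press that stud down and turn it a quarter turn clockwise until it catches, then let go; leave the other stud locked and the blue offcut lying where it is on the hatch.

Things in the scene. Friction and masses are not known exactly. Their poses are not given: they have to be found in the camera images.
- open_stud_head (a point): Open stud, red: round flange 52 mm across, 5 mm thick, with an upright wing on it 44 mm long, 12 thick, 23 high (white line on top). Point on the stud's axis in the wing, 20 mm above the flange's top, 3 below the wing's top; moves and turns with the head. x along the wing, y across its thickness, z up. Open: 122 mm above the bench. Pushes down 10 mm against a spring (4 N, at the bottom 9 N).
- open_stud_turn (a joint): Turn of the open stud, rad: 0 open (wing across the box), grows clockwise seen from above, stop at 1.60 (wing along the box). Turns only while pushed down 8 mm or more (about 0.05 N m); catches from 1.35 on: let up, it then stays turned and rests 3 mm lower than when open.
- locked_stud_turn (a joint): Turn of the other, like stud, already locked (about 1.5 rad, wing along the box), 220 mm from the open one along the box. The box is green, 200 x 320 mm, flat on the bench, the top of its grey hatch 84 mm up; nothing on it is higher than the wings (125 mm).
- offcut: Flat blue painted wooden offcut, 90 x 45 x 9 mm, loose on the hatch midway between the studs; origin at the centre of its underside, x along its length.

How it is judged:
On the way, in this order (a step that is already met when the one before it is completed fails the run):
1. the open stud is pushed down by at least 7 mm (height (world z) of open_stud_head below 0.115 m), for 0.1 s.
2. the stud is turned clockwise past 1.25 rad (value of joint open_stud_turn above 1.25 rad), for 0.1 s.
At the end, for the whole second after the job is handed in: The stud that was open is turned more than 1.25 rad clockwise and at rest, its head sprung back up into the catch (head point between 116.5 and 120.5 mm above the bench); the other stud is still turned more than 1.25 rad; the offcut lies within 20 mm of where it was (value of joint each of open_stud_turn, locked_stud_turn above 1.25 rad and height (world z) of open_stud_head between 0.1165 and 0.1205 m and velocity of joint open_stud_turn between -0.05 and 0.05 rad/s and distance of offcut from where it was at the start of the episode below 0.02 m); the robot touches nothing.
It fails at once if the stud that was already locked is turned back (value of joint locked_stud_turn below 1.2 rad).
It fails at once if the blue offcut is pushed more than 20 mm away (distance of offcut from where it was at the start of the episode above 0.02 m).
It also fails if it takes over 32 s, if anything falls off the work surface, if the arm or the gripper's body presses on something with over 40 N, if the wrist force passes 120 N, or if a joint passes its speed limit or range.

ROBOT

A 6-joint arm with a two-finger parallel gripper is mounted at the origin on the work surface. World frame = base frame: x ahead of the robot, y to its left, z up, the work surface at z = 0. Lengths are in m, angles in rad, forces in N, time in s.
With the tool pointing down it reaches from about 0.4 to 0.925 m from the base axis. Payload 12.5 kg.
Tool frame: the origin (TCP) lies on the centre line of the jaws, within the pads' length; the fingertips stand 17 mm ahead of it and the grasp point (between the pads) lies 2 mm behind it; z points along the fingers, y is the line along which they close (so a half turn about z gives the same grasp; the last joint's range is limited). The gripper opens to 95 mm and grips with 3 to 60 N. Pads are 20 mm wide; open, the fingers measure 119 mm over their backs; the gripper's body (75 mm by 180 mm) begins 59 mm behind the grasp point.
Start: joints at [1.193, 0.491, 1.559, -0, 1.092, -0.106], TCP at [0.168, 0.602, 0.232] pointing down, gripper open.
Joint ranges: [-3.1, 3.1], [-0.84, 2.19], [0.05, 2.79], [-1.13, 4.28], [0.06, 2.93], [-2.69, 2.69]. Speed limits (rad/s): [2.22, 2.22, 2.79, 3.14, 3.14, 3.14].

INTERFACE

Orientations are given as a unit quaternion [x, y, z, w].
In Python, from cell import state, snapshot, sign_off, find_in gives the robot as it stands.
- The arm moves only by the tool send_rows, never from a script. Its arguments are lists of equal length, an entry for each row: "xyz": the shift along the tool's x, y, z in m, a list of three; "roll": the turn about the tool's z in rad. A call has exactly 10 rows; each row is the pose to reach, as a shift and turn from the pose commanded when the call began, along the tool's axes at that moment; what a row does not reach only later rows make up. A row lasts 1/10 s, in which the tool goes at most 50 mm and 8.59 degrees, less where a joint would pass 70% of its speed; a pose out of reach is approached as far as the arm can. A call with a gripper value outside its range is refused whole. "grip" is the finger opening in m, from 0 to 0.0951, set as the call begins (left out, the last holds). The fingers move at their own pace and stop on an object; "squeeze" is the grip in N (left out, the last holds). Time passes only in rows, so rows that repeat a pose let the fingers close, or fill a call up. It gives the time, the measured TCP pose, the force, the opening and the grip force at its end, in the units of the state.
- state(): the state, without advancing time (a new reading comes with each control period).
- snapshot(name): name is "scene" or "top" or "wrist"; returns a dict with "color" (400x640x3 uint8, red, green, blue), "fovy" (degrees; the focal length in pixels is half the picture's height over the tangent of half this angle, whatever the lens; pixels are square), "cx", "cy" (the principal point, pixels), "R" (3x3) and "t" (3): a world point X has camera coordinates R X + t. Camera axes: x right, y down, z forward; pixel columns grow to the right and rows downward; lengths in m; the calibration is good to about 2 mm. The wrist camera is an equidistant fisheye: a pixel r from the principal point sees the ray r / f radians off the axis. A picture is of the moment at which its call begins. There is no depth.
- sign_off(): hands the job in; it is judged then, once.
Trained networks look in the newest picture that a camera, given by its name, has taken for a name from the list of things; names that differ only in an ending like _2 or _b are one class to them, and where a whole thing is asked for, a point or a joint stands for the part that bears it (a point fixed in the world has none). Each returns a list of dicts, best first, with "confidence" (0 to 1); they miss things now and then, are a little off and sometimes report something else, mostly with a low value. They report only what shows in the picture. A call takes as long as a camera call.
- find_in(camera, name): "point" ([row, column] in pixels, amid what is visible of it).
The state is a dict: "clock": time; "q": joint angles; "qvel": joint speeds; "joint_efforts": joint torques, N m; "ee_pos": TCP position; "eef_rot": TCP orientation; "wrist_force": force on the tool from outside, world axes, zero at the start; "ft_torque": the same for the moment, N m; "finger_gap": finger opening in m; "gripper_force": force on a finger pad.
Only numpy, scipy, OpenCV 4.12 (cv2) and the standard library are available. Lean on these libraries where they do the work, as an engineer would, in place of code of your own. Each camera call takes 0.05 s, during which the arm holds its last target. There are 200 camera calls.

## Working session

There is one attempt and no reset: what is moved stays moved. The work goes in short steps, Python scripts to look and compute and a tool call to move; the robot and the scene stay as the last step left them, time stands still between calls to the robot, and variables do not carry over. Pictures are saved under pics/ and viewed, at most 10 in all, crops included, and the job is handed in when it is done.

Besides the shell and the picture viewer there is one more tool, called after "Request:" by a JSON object that holds its "api" and its "payload", one argument or row to a line. send_rows: Moves the arm, as the interface text tells. Its arguments: {"type":"object","properties":{"xyz":{"type":"array","items":{"type":"array","items":{"type":"number"}}},"roll":{"type":"array","items":{"type":"number"}},"grip":{"type":"number"},"squeeze":{"type":"number"}},"required":["xyz","roll"]}

```bash
mkdir -p pics; cat > h.py <<'E'
import numpy as np, cv2
from cell import *
def ray(s,p,fish=False):
    f=200/np.tan(np.radians(s["fovy"]/2)); u=(p[1]-s["cx"]); v=(p[0]-s["cy"])
    if fish:
        r=np.hypot(u,v); th=r/f; d=np.array([u/r*np.sin(th),v/r*np.sin(th),np.cos(th)])
    else: d=np.array([u/f,v/f,1])
    R=np.array(s["R"]); return -R.T@np.array(s["t"]), R.T@d
def atz(s,p,z,fish=False):
    c,d=ray(s,p,fish); return c+d*(z-c[2])/d[2]
def save(s,n,crop=None,k=1):
    im=s["color"]
    if crop: im=im[crop[0]:crop[1],crop[2]:crop[3]]
    cv2.imwrite("pics/"+n,cv2.resize(im[...,::-1],None,fx=k,fy=k,interpolation=cv2.INTER_CUBIC))
E
python3 - <<'E'
from h import *
st=state(); print(st["clock"],st["ee_pos"],st["eef_rot"],st["finger_gap"],st["wrist_force"])
ims=[]
for c in("top","scene","wrist"):
    s=snapshot(c); ims.append(s["color"]); print(c,s["fovy"],s["cx"],s["cy"],(-np.array(s["R"]).T@s["t"]).round(3))
    for n,z in(("open_stud_head",.122),("locked_stud_turn",.115),("offcut",.09)):
        for r in find_in(c,n)[:3]: print(n,np.round(r["point"],1),round(r["confidence"],2),atz(s,r["point"],z,c=="wrist").round(4))
    save(s,c+"0.png")
E
```

```text
0.0 [0.16767809 0.60185309 0.23106058] [ 1.35474551e-01  9.90780669e-01 -5.41241502e-04 -1.34865212e-04] 0.09459166074017603 [ 0.10877844 -0.36397825  0.60997584]
top 53.92697689444976 317.7713304875518 199.2333872554537 [0.499 0.061 0.8  ]
open_stud_head [202.3 394.7] 0.64 [ 0.5651 -0.1076  0.122 ]
locked_stud_turn [177.3 276.6] 0.96 [0.603  0.1005 0.115 ]
offcut [192.  331.5] 0.73 [0.5833 0.0012 0.09  ]
scene 45.319701268238326 312.5140952887957 199.14025538334823 [0.854 0.569 0.766]
open_stud_head [164.5 280.2] 0.59 [ 0.573 -0.092  0.122]
locked_stud_turn [244.4 310.6] 0.75 [0.616  0.1115 0.115 ]
offcut [164.2 275.7] 0.69 [ 0.5668 -0.1305  0.09  ]
offcut [212.2 296.7] 0.68 [0.5921 0.0125 0.09  ]
wrist 65.70646984690485 319.8455750894135 202.72528318040358 [0.086 0.625 0.383]
```

View pics/top0.png

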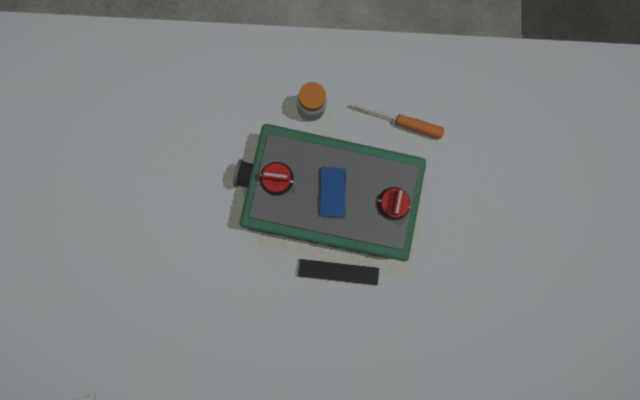

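View pics/wrist0.png

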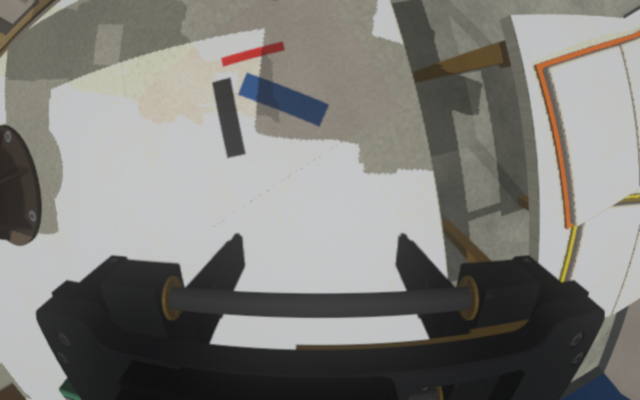

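The top view shows the open stud at about (col 396, row 203), with its wing across the box. The locked stud is at (276, 178) and the offcut at (332, 192). The wrist view shows only the empty bench.

```bash
cat >> h.py <<'E'
def wing(s,z,ctr,rad,fish=False,zf=None):
    """white line on red: end/centre via masks, world"""
    im=s["color"].astype(int); yy,xx=np.mgrid[:400,:640]
    near=np.hypot(yy-ctr[0],xx-ctr[1])<rad
    red=near&(im[...,0]>90)&(im[...,1]<.45*im[...,0])
    hull=cv2.fillConvexPoly(np.zeros((400,640),np.uint8),cv2.convexHull(np.argwhere(red)[:,::-1].astype(np.int32)),1)>0
    w=hull&(im.min(2)>.55*im[...,0])&(im[...,0]>110)
    P=np.array([atz(s,p,z,fish) for p in np.argwhere(w)])[:,:2]
    m=P.mean(0); _,_,V=np.linalg.svd(P-m); v=V[0]; t=(P-m)@v
    return m+v*(t.max()+t.min())/2, np.degrees(np.arctan2(v[1],v[0])), t.max()-t.min(), len(P)
E
python3 - <<'E'
from h import *
s=snapshot("top"); print(wing(s,.125,(203,396),22), wing(s,.122,(178,276),22))
s2=snapshot("scene"); save(s2,"scene1.png",(130,280,230,380),4)
print(wing(s2,.125,(164,280),22))
# box corners
for p in((127,264),(158,424),(258,407),(227,244)): print(atz(s,p,.084).round(3))
E
```

```text
(array([ 0.56735095, -0.11443745]), np.float64(169.7957268241928), np.float64(0.04014638697636941), 81) (array([0.60651146, 0.10303908]), np.float64(-95.44366950852542), np.float64(0.04183472795938384), 80)
(array([ 0.56951158, -0.11354969]), np.float64(-13.064373380248362), np.float64(0.037745488415023815), 23)
[0.701 0.129 0.084]
[ 0.654 -0.172  0.084]
[ 0.467 -0.141  0.084]
[0.515 0.157 0.084]
```

View pics/scene1.png

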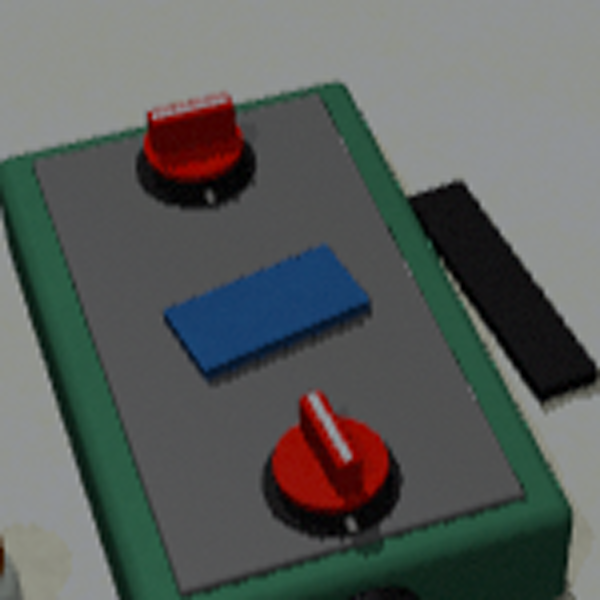

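The scene view confirms the far stud is open, with its wing across the box at −10°. It sits at about (0.567, −0.114), and the wing centre gives 221 mm to the other stud, which matches the 220 mm given. I'll move above it.

Request:
{"api": "send_rows", "payload": {
  "xyz": [
    [-0.02,-0.02,0],
    [-0.05,-0.05,0],
    [-0.084,-0.084,0],
    [-0.118,-0.118,0],
    [-0.152,-0.152,0],
    [-0.186,-0.186,0],
    [-0.22,-0.22,0],
    [-0.254,-0.254,0],
    [-0.288,-0.288,0],
    [-0.322,-0.322,0]
  ],
  "roll": [0,0,0,0,0,0,0,0,0,0],
  "grip": 0.06
}}

```text
clock: 1.7
ee_pos: [0.3922, 0.2037, 0.2319]
eef_rot: [0.135, 0.991, 0.0, 0.0]
wrist_force: [1.3, 0.3, -0.9]
finger_gap: 0.0598
gripper_force: 0.0
```

Request:
{"api": "send_rows", "payload": {
  "xyz": [
    [-0.034,-0.034,0],
    [-0.068,-0.068,0],
    [-0.102,-0.102,0],
    [-0.136,-0.137,0],
    [-0.17,-0.172,0],
    [-0.204,-0.207,0],
    [-0.23,-0.235,0],
    [-0.247,-0.252,0],
    [-0.255,-0.26,0],
    [-0.255,-0.26,0]
  ],
  "roll": [-0.01,-0.02,-0.03,-0.04,-0.05,-0.06,-0.07,-0.08,-0.094,-0.094]
}}

```text
clock: 2.7
ee_pos: [0.5675, -0.1141, 0.2313]
eef_rot: [0.089, 0.996, 0.0, -0.0]
wrist_force: [-0.2, -0.4, -0.2]
finger_gap: 0.0598
gripper_force: 0.0
```

```bash
python3 - <<'E'
from h import *
st=state(); print(st["clock"],st["ee_pos"].round(4),st["eef_rot"],st["finger_gap"],st["wrist_force"],st["q"])
s=snapshot("wrist"); save(s,"w2.png"); print((-np.array(s["R"]).T@s["t"]).round(3))
for n in("open_stud_head",):
    for r in find_in("wrist",n)[:3]:
        print(n,np.round(r["point"],1),r["confidence"],atz(s,r["point"],.118,True))
        try: print(wing(s,.125,r["point"],50,True))
        except Exception as e: print(e)
E
```

```text
2.7 [ 0.5675 -0.1141  0.2313] [ 8.91271391e-02  9.96020247e-01  8.04055832e-05 -1.17186261e-04] 0.05981135460802674 [-0.19752704 -0.37646181 -0.24509126] [-3.12544645e-01  4.25699693e-01  1.67504037e+00  1.21577077e-04
  1.04111676e+00 -1.70491129e+00]
[ 0.484 -0.099  0.383]
open_stud_head [199.3 321. ] 0.61 [ 0.56153032 -0.11187976  0.118     ]
(array([ 0.56576726, -0.11108112]), np.float64(-11.350198764171516), np.float64(0.03958234057963219), 288)
```

View pics/w2.png

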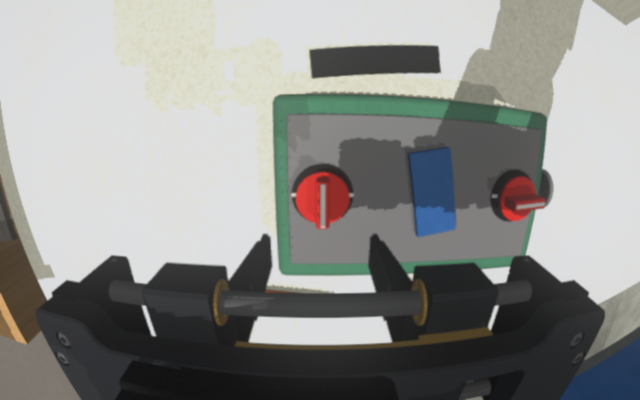

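The wrist view shows the open stud at about (col 322, row 199), with the offcut and the locked stud to its right. I'll go down to just above the wing and measure again.

Request:
{"api": "send_rows", "payload": {
  "xyz": [
    [0,0,0.01],
    [0,0,0.025],
    [0,0,0.04],
    [0,0.001,0.055],
    [0,0.001,0.066],
    [0,0.001,0.074],
    [0,0.001,0.078],
    [0,0.001,0.08],
    [0,0.001,0.08],
    [0,0.001,0.08]
  ],
  "roll": [0,0,0,0,0,0,0,0,0,0]
}}

```text
clock: 3.8
ee_pos: [0.5677, -0.1125, 0.152]
eef_rot: [0.089, 0.996, -0.0, 0.0]
wrist_force: [-0.4, 0.1, 0.0]
finger_gap: 0.06
gripper_force: 0.0
```

```bash
python3 - <<'E'
from h import *
st=state(); print(st["clock"],st["ee_pos"].round(4),st["finger_gap"],st["wrist_force"])
s=snapshot("wrist"); save(s,"w3.png",(100,400,170,470),2); print((-np.array(s["R"]).T@s["t"]).round(3))
for r in find_in("wrist","open_stud_head")[:3]:
        print(np.round(r["point"],1),r["confidence"],atz(s,r["point"],.118,True))
        try: print(wing(s,.125,r["point"],70,True))
        except Exception as e: print(e)
E
```

```text
3.8 [ 0.5677 -0.1125  0.152 ] 0.06004220349108699 [-0.44422962  0.05154731  0.01713918]
[ 0.484 -0.098  0.304]
[227.7 318.3] 0.97 [ 0.55713897 -0.11161003  0.118     ]
(array([ 0.56575787, -0.11158673]), np.float64(-9.999058922861003), np.float64(0.039298117944154255), 569)
```

View pics/w3.png

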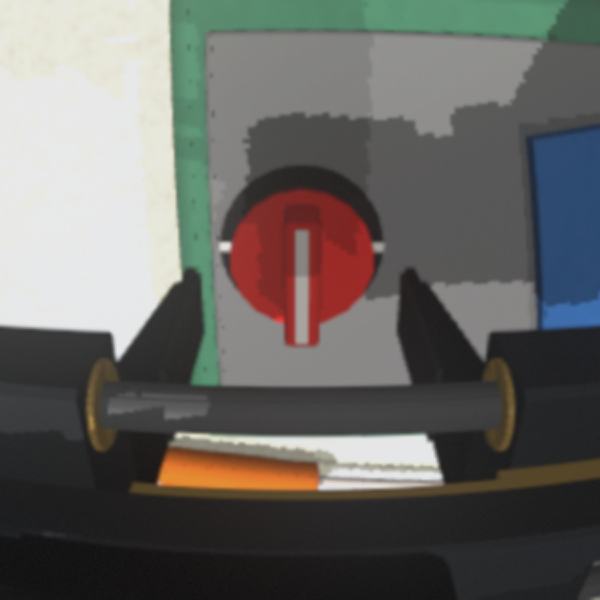

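The wing (crop col 301) is centred between the fingertips (cols 192 and 410). I'll lower over it and grip it.

Request:
{"api": "send_rows", "payload": {
  "xyz": [
    [0.001,0,0.005],
    [0.001,0,0.011],
    [0.001,0,0.017],
    [0.001,0,0.023],
    [0.001,0,0.027],
    [0.001,0,0.029],
    [0.001,0,0.03],
    [0.001,0,0.03],
    [0.001,0,0.03],
    [0.001,0,0.03]
  ],
  "roll": [0,0,0,0,0,0,0,0,0,0]
}}

```text
clock: 4.9
ee_pos: [0.5666, -0.1123, 0.1218]
eef_rot: [0.089, 0.996, -0.0, 0.0]
wrist_force: [-0.9, 0.5, 0.0]
finger_gap: 0.0598
gripper_force: 0.0
```

Request:
{"api": "send_rows", "payload": {
  "xyz": [
    [0,0,0],
    [0,0,0],
    [0,0,0],
    [0,0,0],
    [0,0,0],
    [0,0,0],
    [0,0,0],
    [0,0,0],
    [0,0,0],
    [0,0,0]
  ],
  "roll": [0,0,0,0,0,0,0,0,0,0],
  "grip": 0.0,
  "squeeze": 25
}}

```text
clock: 5.9
ee_pos: [0.5666, -0.112, 0.1216]
eef_rot: [0.089, 0.996, 0.0, 0.0]
wrist_force: [0.4, 4.1, 1.2]
finger_gap: 0.0118
gripper_force: 25.0
```

Gripped, with a gap of 11.8 mm. Now I'll press down.

Request:
{"api": "send_rows", "payload": {
  "xyz": [
    [0,0,0.001],
    [0,0,0.002],
    [0,0,0.003],
    [0,0,0.004],
    [0,0,0.005],
    [0,0,0.006],
    [0,0,0.007],
    [0,0,0.008],
    [0,0,0.009],
    [0,0,0.0095]
  ],
  "roll": [0,0,0,0,0,0,0,0,0,0]
}}

```text
clock: 6.9
ee_pos: [0.5666, -0.1121, 0.1125]
eef_rot: [0.089, 0.996, 0.0, 0.0]
wrist_force: [-0.6, 6.2, 7.5]
finger_gap: 0.012
gripper_force: 25.0
```

Request:
{"api": "send_rows", "payload": {
  "xyz": [
    [0,0,0],
    [0,0,0],
    [0,0,0],
    [0,0,0],
    [0,0,0],
    [0,0,0],
    [0,0,0],
    [0,0,0],
    [0,0,0],
    [0,0,0]
  ],
  "roll": [0,0,0,0,0,0,0,0,0,0]
}}

```text
clock: 7.9
ee_pos: [0.5666, -0.1121, 0.1126]
eef_rot: [0.089, 0.996, 0.0, 0.0]
wrist_force: [-1.0, 5.4, 7.9]
finger_gap: 0.0118
gripper_force: 25.0
```

Request:
{"api": "send_rows", "payload": {
  "xyz": [
    [0,0,0.0005],
    [0,0,0.0008],
    [0,0,0.0008],
    [0,0,0.0008],
    [0,0,0.0008],
    [0,0,0.0008],
    [0,0,0.0008],
    [0,0,0.0008],
    [0,0,0.0008],
    [0,0,0.0008]
  ],
  "roll": [0,0,0.03,0.06,0.1,0.15,0.2,0.25,0.3,0.3]
}}

```text
clock: 8.9
ee_pos: [0.5667, -0.1119, 0.1118]
eef_rot: [0.237, 0.971, 0.0, 0.0]
wrist_force: [-0.3, 7.3, 8.6]
finger_gap: 0.0122
gripper_force: 25.0
```

```bash
python3 - <<'E'
from h import *
st=state(); print(st["ee_pos"].round(4),st["wrist_force"],st["ft_torque"],st["finger_gap"])
E
```

```text
[ 0.5667 -0.1119  0.1118] [-0.27959828  7.30073134  8.61659592] [ 1.36250125  0.11024972 -0.04826674] 0.012166844830683348
```

It is turning with the wing: the gap is steady and the forces are small. Continuing.

Request:
{"api": "send_rows", "payload": {
  "xyz": [
    [0,0,0],
    [0,0,0],
    [0,0,0],
    [0,0,0],
    [0,0,0],
    [0,0,0],
    [0,0,0],
    [0,0,0],
    [0,0,0],
    [0,0,0]
  ],
  "roll": [0.06,0.12,0.19,0.26,0.33,0.4,0.47,0.54,0.6,0.65]
}}

```text
clock: 9.9
ee_pos: [0.567, -0.1116, 0.1119]
eef_rot: [0.536, 0.845, 0.001, 0.0]
wrist_force: [1.5, 10.8, 8.6]
finger_gap: 0.0118
gripper_force: 25.0
```

Request:
{"api": "send_rows", "payload": {
  "xyz": [
    [0,0,0],
    [0,0,0],
    [0,0,0],
    [0,0,0],
    [0,0,0],
    [0,0,0],
    [0,0,0],
    [0,0,0],
    [0,0,0],
    [0,0,0]
  ],
  "roll": [0.06,0.12,0.19,0.26,0.33,0.4,0.46,0.51,0.55,0.57]
}}

```text
clock: 10.9
ee_pos: [0.5674, -0.1115, 0.112]
eef_rot: [0.751, 0.66, 0.001, 0.0]
wrist_force: [3.9, 10.7, 7.5]
finger_gap: 0.0122
gripper_force: 25.0
```

Request:
{"api": "send_rows", "payload": {
  "xyz": [
    [0,0,0],
    [0,0,0],
    [0,0,0],
    [0,0,0],
    [0,0,0],
    [0,0,0],
    [0,0,0],
    [0,0,0],
    [0,0,0],
    [0,0,0]
  ],
  "roll": [0,0,0,0,0,0,0,0,0,0]
}}

```text
clock: 11.9
ee_pos: [0.5674, -0.1115, 0.112]
eef_rot: [0.751, 0.661, 0.001, 0.0]
wrist_force: [2.1, 10.7, 8.6]
finger_gap: 0.0114
gripper_force: 25.0
```

```bash
python3 - <<'E'
from h import *
st=state(); print(st["ee_pos"].round(4),st["wrist_force"],st["ft_torque"],st["finger_gap"],st["q"])
s=snapshot("wrist"); save(s,"w4.png",(150,400,170,470),2)
E
```

```text
[ 0.5674 -0.1115  0.112 ] [ 2.0581     10.70030545  8.5960317 ] [ 2.07418652 -0.53711306  0.01249849] 0.011438405341350384 [-0.30896357  0.57060304  1.79540802  0.00201967  0.77364408 -0.1831973 ]
```

View pics/w4.png

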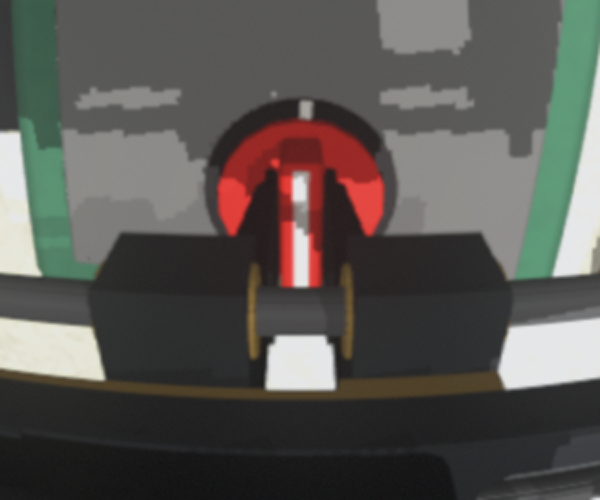

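The wing (crop col 301, vertical) now lies along the box, in line with the mark at (305, 108). I'll let it spring up, then release and retreat.

Request:
{"api": "send_rows", "payload": {
  "xyz": [
    [0,0,-0.001],
    [0,0,-0.002],
    [0,0,-0.003],
    [0,0,-0.004],
    [0,0,-0.005],
    [0,0,-0.005],
    [0,0,-0.005],
    [0,0,-0.005],
    [0,0,-0.005],
    [0,0,-0.005]
  ],
  "roll": [0,0,0,0,0,0,0,0,0,0]
}}

```text
clock: 12.95
ee_pos: [0.5673, -0.1115, 0.1168]
eef_rot: [0.751, 0.661, 0.001, 0.0]
wrist_force: [3.6, 10.4, 5.1]
finger_gap: 0.0118
gripper_force: 25.0
```

Request:
{"api": "send_rows", "payload": {
  "xyz": [
    [0,0,0],
    [0,0,0],
    [0,0,0],
    [0,0,0],
    [0,0,0],
    [0,0,0],
    [0,0,0],
    [0,0,0],
    [0,0,0],
    [0,0,0]
  ],
  "roll": [0,0,0,0,0,0,0,0,0,0],
  "grip": 0.06
}}

```text
clock: 13.95
ee_pos: [0.5665, -0.1123, 0.1162]
eef_rot: [0.751, 0.661, -0.0, -0.0]
wrist_force: [-0.2, -0.6, -0.5]
finger_gap: 0.0597
gripper_force: 0.0
```

Request:
{"api": "send_rows", "payload": {
  "xyz": [
    [0,0,-0.005],
    [0,0,-0.015],
    [0,0,-0.03],
    [0,0,-0.045],
    [0,0,-0.06],
    [0,0,-0.075],
    [0,0,-0.09],
    [0,0,-0.1],
    [0,0,-0.1],
    [0,0,-0.1]
  ],
  "roll": [0,0,0,0,0,0,0,0,0,0]
}}

```text
clock: 14.95
ee_pos: [0.5664, -0.1122, 0.2163]
eef_rot: [0.751, 0.661, 0.0, 0.0]
wrist_force: [-0.4, 0.2, -0.5]
finger_gap: 0.0598
gripper_force: 0.0
```

```bash
python3 - <<'E'
from h import *
st=state(); print(st["clock"],st["ee_pos"].round(4),st["wrist_force"])
s=snapshot("wrist"); save(s,"w5.png")
r=find_in("wrist","open_stud_head"); print([(x["point"],x["confidence"]) for x in r][:3])
print(wing(s,.122,r[0]["point"],50,True))
E
```

```text
14.95 [ 0.5664 -0.1122  0.2163] [-0.35639159  0.21188307 -0.52438779]
[([201.4, 322.7], 0.62)]
(array([ 0.56736922, -0.10629972]), np.float64(-97.22829769298639), np.float64(0.0507542680691966), 302)
```

View pics/w5.png

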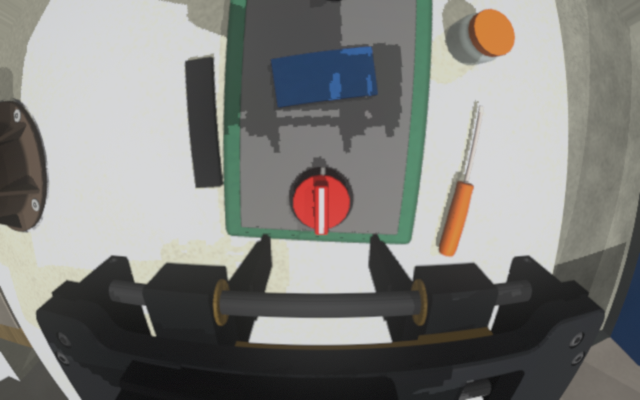

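The released stud's wing (322, 205) lies along the box, turned about 87° (1.52 rad). The offcut hasn't moved and the gripper is clear.

```bash
python3 -c "
from cell import *
print(sign_off())"
```

```text
the job is handed in; nothing more can be done
None
```

The open stud was pressed down, turned about 87° (1.52 rad) clockwise and let go; its wing now lies along the box. I never touched the locked stud or the offcut. I handed the job in at about 15 s, without measuring the head's final height or seeing a verdict.

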